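Reset the rack channel's divider and snap the long cuvette rack in

TASK

Slide the divider in the aluminium storage channel up against the short cuvette rack until that rack is snug against the end of the channel, which makes the other bay long enough for the long cuvette rack from the bench. Then stow the long rack there: tuck one end under the fixed lip at the channel's end, and press the other end down past the divider's spring latch until it clicks and the rack lies flat on the floor of the channel. Keep the short rack in its bay and leave the other things on the bench alone.

Things in the scene. Friction and masses are not known exactly. Their poses are not given: they have to be found in the camera images.
- tote: Open aluminium channel fixed to the bench, 58 mm wide (x), 298 long (y); origin at the centre of its underside, z up. Floor 4 mm thick; inside x -24 to 24, y -144 to 144. Side walls 24 mm high in all. At the -y end a rigid lip overhangs y -144 to -130, underside 20 mm above the floor, top 28 mm above the bench. Short rack's bay: +y end; long rack's bay: between lip and divider.
- divider (a joint): Place (m) of the grey divider, a plate 12 mm thick (y) across the channel that slides along the channel's y, takes about 7 N to slide, stays where left, cannot be lifted out. Its middle is at tote y = value - 0.042. Range 0 to 0.10; 0.090 with the short rack snug between it and the +y end wall (long bay then 186 mm).
- divider_tab (a point): Point in the middle of the divider's upper plate, which serves as its tab: 46 mm wide (tote x), 12 mm thick (tote y), from 12 mm below to 11 mm above this point (the top is 60 mm over the bench). Axes as the tote's.
- latch (a joint): Steel spring latch, 24 mm wide, in the divider's -y face. 0: its nose stands 10 mm out from the face, flat underneath (14.5 mm above the channel floor), sloping back above to 31 mm over the floor. Grows to 0.013 m as pushed in to +y; preload 1.2 N, 4 N at 10 mm. A rack end pressed down on the slope with 5 to 10 N pushes it in; it springs out over that end.
- long_rack_center (a point): Long blue cuvette rack, 180 mm long (y), 42 wide (x), about 0.26 kg, same both ways round. Point: its middle, 25 mm above its underside; z up. Body 136 long, 24 high; at each end a tongue 22 long, 12 thick, level with the underside. On top a grip fin 50 long (y), 16 thick (x), from 24 to 50 mm above the underside. Starts flat on the bench. Stowed: 29 mm above the bench.
- short_rack_center (a point): Short blue cuvette rack lying loose in the +y bay of the channel, 90 mm long (y), 42 mm wide, about 0.16 kg. The point is at its middle, 25 mm above its underside. Body 24 mm high, no tongues; grip fin 30 mm long, 16 mm thick, up to 50 mm. Snug, its middle is at tote y = 0.099.
- beaker: Glass beaker, 68 mm across, 90 mm high, standing on the bench; leave alone. Origin at the centre of its underside.
- wash_bottle: White plastic bottle, 60 mm across, 160 mm high, standing on the bench; leave alone. Origin at the centre of its underside.
- tape_roll: Roll of paper tape, 90 mm across, 40 mm high, lying on the bench; leave alone. Origin at the centre of its underside.
Things that resemble listed ones, but are neither listed nor needed, are in the scene too. Leave any green, pink or white look-alike of the part that bears short_rack_center alone.

How it is judged:
By the outcome, as a careful person would: the job done as asked, in the order asked, and still so for the second after the job is handed in, with the robot touching nothing.
It also fails if it takes over 56 s, if anything falls off the work surface, if the arm or the gripper's body presses on something with over 40 N, if the wrist force passes 120 N, or if a joint passes its speed limit or range.

ROBOT

A 7-joint arm with a two-finger parallel gripper is mounted at the origin on the work surface. World frame = base frame: x ahead of the robot, y to its left, z up, the work surface at z = 0. Lengths are in mm, angles in rad, forces in N, time in s.
With the tool pointing down it reaches from about 425 to 1025 mm from the base axis. Payload 3.6 kg.
Tool frame: the origin (TCP) lies between the finger pads; the fingertips stand ahead of it and the grasp point (between the pads) lies 6 mm ahead of it (arm.tips_ahead is the z of the fingertips in the tool frame, in mm); z points along the fingers, y is the direction in which the jaws open and shut (so a half turn about z gives the same grasp; the last joint's range is limited). The gripper opens to 85 mm and grips with 20 to 120 N. Pads are 22 mm wide; open, the fingers measure 114 mm over their backs; the gripper's body (76 mm by 85 mm) begins 54 mm behind the grasp point. The pads swing forward as they close: fully open they stand 13 mm farther back than shut.
Start: joints at [-1.401, 0.591, 0.048, 1.609, -0.033, 0.943, -0.034], TCP at [189.039, 699.924, 256.302] pointing down, gripper open.
Joint ranges: [-2.69, 2.69], [-0.47, 2.24], [-1.27, 1.36], [0.19, 2.51], [-1.53, 4.68], [0.08, 2.07], [-3.09, 3.09]. Speed limits (rad/s): [2.57, 2.57, 3.14, 3.14, 3.14, 3.14, 3.14].

INTERFACE

Orientations are given as a unit quaternion [w, x, y, z].
In Python, from station import observe, viewer, close_job, arm gives the robot as it stands. The module is installed in compiled form; this text tells all that it offers.
- The arm moves only by the tool play_rows, never from a script. Its argument "increments" is a list of rows, each a list of 7 numbers: the shift along the tool's x, y, z in m, then the turn, a rotation vector about the tool's x, y, z in rad, then the finger opening in m, from 0 to 0.0854. A call has 1 to 8 rows; each row is the pose to reach, as a shift and turn from the pose measured when the call began, along the tool's axes at that moment; what a row does not reach only later rows make up. A row lasts 1/10 s, in which the tool goes at most 50 mm and 8.59 degrees, less where a joint would pass 70% of its speed; a pose out of reach is approached as far as the arm can. A call with a gripper value outside its range is refused whole. The fingers move at their own pace and stop on an object; "grip_force" is the grip in N (left out, the last holds). Time passes only in rows, so rows that repeat a pose let the fingers close. It gives the time, the measured TCP pose, the force and the opening at its end, in the units of the state.
- observe(): the state, without advancing time (a new reading comes with each control period).
- viewer.capture(name): name is "scene" or "top"; returns (picture, depth): 400x640x3 uint8, red, green, blue; 400x640 float32, mm along the optical axis (not along the pixel's ray), 0 where there is no reading.
- viewer.calibration(name): a dict with "fx", "fy", "cx", "cy" (pixels), "T" (4x4, takes a point from camera to world coordinates). Camera axes: x right, y down, z forward; pixel columns grow to the right and rows downward; lengths in mm; the calibration is good to about 2 mm. A picture is of the moment at which its call begins. calibration takes no time and is no camera call.
- close_job(): hands the job in, once; it reports no verdict.
The state is a dict: "time_s": time; "joint_pos": joint angles; "qvel": joint speeds; "tau": joint torques, N m; "position": TCP position; "ee_rot": TCP orientation; "force": force on the tool from outside, world axes, zero at the start; "torque": the same for the moment, N m; "grip_width": finger opening in mm.
Only numpy, scipy, OpenCV 4.12 (cv2) and the standard library are available. Lean on these libraries where they do the work, as an engineer would, in place of code of your own. Each camera call takes 0.05 s, during which the arm holds its last target.

## Working session

There is one attempt and no reset: what is moved stays moved. The work goes in short steps, Python scripts to look and compute and a tool call to move; the robot and the scene stay as the last step left them, time stands still between calls to the robot, and variables do not carry over. Pictures are saved under pics/ and viewed, and the job is handed in when it is done.

Besides the shell and the picture viewer there is one more tool, called after "Call:" as name([rows], argument=value, ...), one row to a line, values as JSON. play_rows: Moves the arm, as the interface text tells. Its arguments: {"type":"object","properties":{"increments":{"type":"array","items":{"type":"array","items":{"type":"number"}}},"grip_force":{"type":"number"}},"required":["increments"]}

```bash
mkdir -p pics
cat > h.py <<'E'
import numpy as np, cv2
from station import observe, viewer, close_job, arm
def cap(n,f):
    p,d=viewer.capture(n); cv2.imwrite(f'pics/{f}.png',cv2.cvtColor(p,cv2.COLOR_RGB2BGR)); np.savez(f'pics/{f}.npz',p=p,d=d); return p,d
def world(n,d):
    c=viewer.calibration(n); v,u=np.mgrid[0:400,0:640]
    P=np.stack([(u-c['cx'])/c['fx']*d,(v-c['cy'])/c['fy']*d,d,np.ones_like(d)],-1)
    return (P@np.array(c['T']).T)[...,:3]
E
python3 - <<'E'
from h import *
for n in('scene','top'): cap(n,n+'0'); print(viewer.calibration(n))
print(observe(),arm.tips_ahead)
E
```

```text
{'fx': 506.5361200370046, 'fy': 506.5361200370046, 'cx': 321.65781790833285, 'cy': 199.57041680829244, 'T': array([[ 7.65598339e-01,  4.67008043e-01, -4.42450756e-01,
         1.33312863e+03],
       [ 6.43244464e-01, -5.45249943e-01,  5.37530519e-01,
        -9.91537631e+02],
       [ 9.78482590e-03, -6.96136472e-01, -7.17842789e-01,
         1.37017344e+03],
       [ 0.00000000e+00,  0.00000000e+00,  0.00000000e+00,
         1.00000000e+00]])}
{'fx': 423.41216347143956, 'fy': 423.41216347143956, 'cx': 321.41338397729106, 'cy': 201.72057735074966, 'T': array([[-2.14588909e-03, -9.87250626e-01,  1.59159026e-01,
         3.42213555e+02],
       [-9.99841075e-01,  4.93501546e-03,  1.71309734e-02,
        -9.60917427e+00],
       [-1.76980165e-02, -1.59096971e-01, -9.87104318e-01,
         1.39623830e+03],
       [ 0.00000000e+00,  0.00000000e+00,  0.00000000e+00,
         1.00000000e+00]])}
{'time_s': 0.1, 'joint_pos': array([-1.4004972 ,  0.59207037,  0.04832436,  1.60971825, -0.0332939 ,
        0.94269617, -0.03372745]), 'qvel': array([-0.00119822, -0.00291213,  0.00012013, -0.00162824, -0.00172369,
        0.00153021, -0.00148141]), 'tau': array([ 4.05079481e-03, -5.49995649e+01,  1.55354127e+00, -1.98823714e+01,
        9.83677193e-03,  3.81171631e-03,  6.55251959e-07]), 'position': array([188.86129545, 699.23551342, 255.21564242]), 'ee_rot': array([-7.00481296e-05,  1.31497974e-01,  9.91315890e-01, -1.04120646e-03]), 'force': array([-0.09875465, -0.74848477,  0.08954984]), 'torque': array([ 0.01611097,  0.02191173, -0.03593845]), 'grip_width': 85.59054504716573} 25.0
```

View pics/scene0.png

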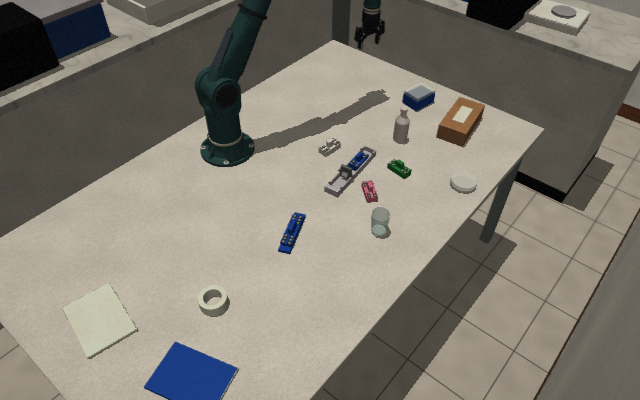

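View pics/top0.png

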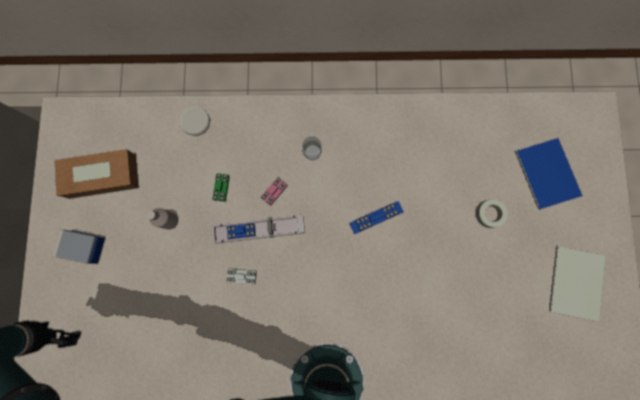

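Run:
```python
from h import *
a=cv2.imread('pics/top0.png'); b=cv2.imread('pics/scene0.png')
A=cv2.resize(a[160:290,200:415],None,fx=3.7,fy=3.7,interpolation=2)
B=cv2.resize(b[130:260,265:425],None,fx=4.5,fy=4.5,interpolation=2)
cv2.imwrite('pics/cA.png',A);cv2.imwrite('pics/cB.png',B)
for n in('top','scene'):
    z=np.load(f'pics/{n}0.npz');W=world(n,z['d']);p=z['p'].astype(int)
    blue=(p[...,2]>p[...,0]+50)&(p[...,2]>p[...,1]+40)&(W[...,2]>-20)&(W[...,2]<80)
    nn,l,s,c=cv2.connectedComponentsWithStats(blue.astype(np.uint8))
    for i in range(1,nn):
        if s[i,4]<40: continue
        Q=W[l==i]; print(n,s[i],Q.mean(0).round(1),np.percentile(Q[:,2],[5,50,95]).round(1))
    m=(W[...,2]>-30)&(W[...,2]<-0) 
    print(n,'bench z',np.median(W[...,2][230:250,300:340]), np.median(W[...,2][240:260,340:380]))
```

```text
top [ 518  139   63   69 2595] [ 657.9 -739.7   13.3] [ 8.5 13.3 18.1]
top [350 202  52  31 331] [ 511.3 -161.8   27. ] [ 9.6 24.  52.7]
top [228 225  18  13 124] [466.6 280.8  38.8] [24.3 31.6 56.3]
top bench z 0.4413993622245016 0.8352121930452086
scene [352 152  16  15  76] [477.6 277.   37.2] [24.5 32.5 57.5]
scene [284 213  21  32 207] [ 516.4 -153.8   30. ] [11.5 26.  53.9]
scene [279 245  13   7  66] [ 549.4 -233.6   13.1] [ 7.7 13.2 19.7]
scene [ 144  342   93   58 3443] [ 655.3 -735.4   12.2] [ 7.5 12.1 16.9]
scene bench z 1.1085167550285178 1.4204257255238417
```

View pics/cA.png

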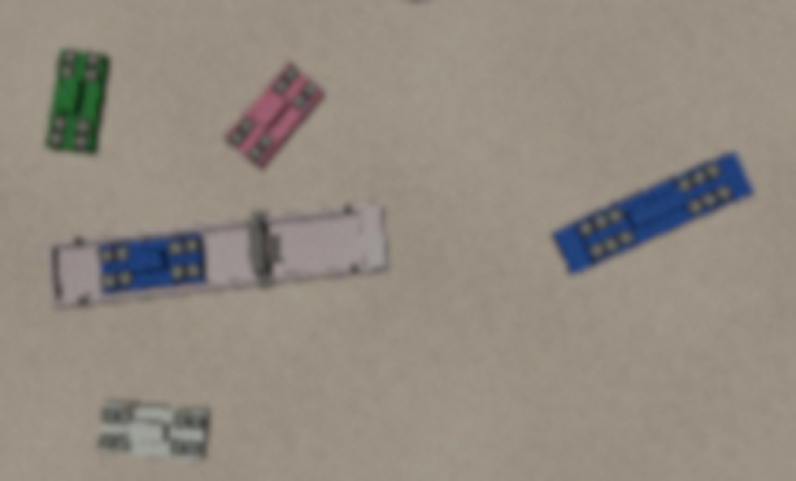

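View pics/cB.png

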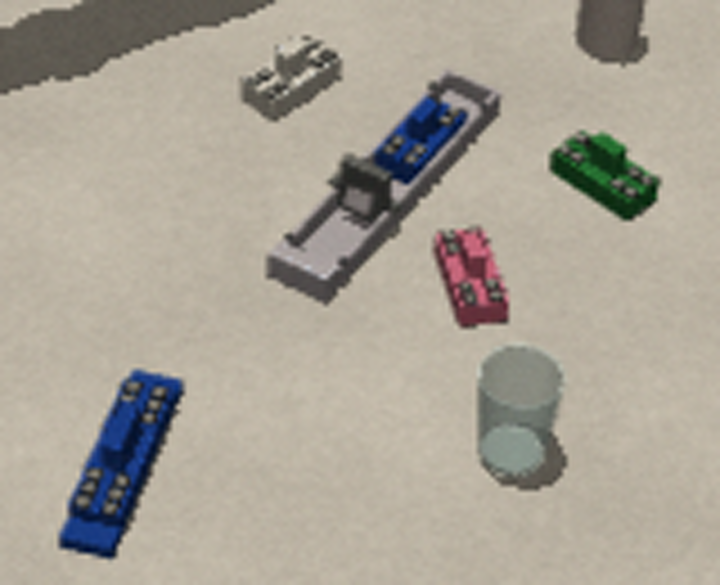

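```bash
cat > fit.py <<'E'
from h import *
from scipy.optimize import minimize
# box: (cx,cy,cz,hx,hy,hz) local mm
def rack(L,body,fin,tongue):
    b=[(0,0,12,21,body/2,12),(0,0,37,8,fin/2,13)]
    if tongue: b.append((0,0,6,21,L/2,6))
    return b
def tote(v,s):
    B=[(0,0,2,29,149,2),(-26.5,0,12,2.5,149,12),(26.5,0,12,2.5,149,12),(0,146.5,12,29,2.5,12),(0,-146.5,14,29,2.5,14),(0,-137,26,29,7,2)]
    dy=v-42
    B+=[(0,dy,20,24,6,16),(0,dy,48,23,6,12)]
    if s is not None: B+=[(x,y+s,z+4,a,b,c) for x,y,z,a,b,c in rack(90,90,30,0)]
    return B
def render(n,boxes,x,y,yaw,mask):
    c=viewer.calibration(n);T=np.array(c['T'])
    v,u=np.nonzero(mask)
    r=np.stack([(u-c['cx'])/c['fx'],(v-c['cy'])/c['fy'],np.ones(len(u))],-1)
    cy,sy=np.cos(yaw),np.sin(yaw);R=np.array([[cy,sy,0],[-sy,cy,0],[0,0,1]])
    d=r@(R@T[:3,:3]).T; o=R@(T[:3,3]-[x,y,0])
    best=-o[2]/d[:,2]
    for b in boxes:
        b=np.array(b);t1=(b[:3]-b[3:]-o)/d;t2=(b[:3]+b[3:]-o)/d
        tn=np.minimum(t1,t2).max(1);tf=np.maximum(t1,t2).min(1)
        best=np.where((tn<tf)&(tn<best),tn,best)
    return best
def fit(n,f,model,p0,step,rad,z0=True):
    D=np.load(f'pics/{f}.npz')['d'];W=world(n,D)
    m=(np.hypot(W[...,0]-p0[0],W[...,1]-p0[1])<rad)&(D>0)
    def cost(p):
        e=render(n,model(p),p[0],p[1],p[2],m)-D[m]
        e=e-np.median(e)
        return np.minimum(np.abs(e),15).mean()
    S=np.vstack([p0]+[np.array(p0)+np.eye(len(p0))[i]*step[i] for i in range(len(p0))])
    best=None
    for k in range(3):
        r=minimize(cost,S[0],method='Nelder-Mead',options=dict(initial_simplex=S,maxiter=800,xatol=.02,fatol=1e-4))
        S=S-S[0]+r.x; S[1:]=r.x-(S[1:]-r.x)*.6
    return r.x,r.fun
E
python3 - <<'E'
from fit import *
for n in('top','scene'):
    print(n,'tote',*[np.round(q,4) for q in fit(n,n+'0',lambda p:tote(p[3],p[4]),[475,238,-.09,45,70],[6,6,.05,8,8],185)])
    print(n,'long',*[np.round(q,4) for q in fit(n,n+'0',lambda p:rack(180,136,50,1),[511,-162,.38],[6,6,.05],125)])
E
```

```text
top tote [4.769029e+02 2.214450e+02 1.136000e-01 4.892420e+01 5.692310e+01] 3.9437
top long [ 5.143341e+02 -1.655074e+02  4.203000e-01] 2.3673
scene tote [4.769356e+02 2.269111e+02 1.134000e-01 3.211680e+01 5.735410e+01] 6.2583
scene long [ 5.147604e+02 -1.611549e+02  4.195000e-01] 3.5986
```

Run:
```python
from fit import *
out=[]
for n,p,win in(('top',[476.9,221.4,.1136,48.9,56.9],(205,245,205,315)),('scene',[476.9,226.9,.1134,32,57.3],(140,200,320,385))):
    D=np.load(f'pics/{n}0.npz')['d'];im=cv2.imread(f'pics/{n}0.png')
    M=np.ones(D.shape,bool);e=(render(n,tote(p[3],p[4]),*p[:3],M).reshape(D.shape)-D)
    a,b,c,d=win
    E=np.clip(e[a:b,c:d]*6+128,0,255).astype(np.uint8);E=cv2.cvtColor(E,8)
    H=np.clip(world(n,D)[a:b,c:d,2]*4,0,255).astype(np.uint8);H=cv2.cvtColor(H,8)
    k=790//(d-c) if n=='top' else 4
    for x in(im[a:b,c:d],E,H): 
        x=cv2.resize(x,None,fx=k,fy=k,interpolation=0)
        out.append((n,x))
t=np.vstack([x for n,x in out if n=='top'])[:600];cv2.imwrite('pics/rt.png',cv2.resize(t,None,fx=.65,fy=.65))
t=np.hstack([x for n,x in out if n=='scene']);cv2.imwrite('pics/rs.png',t)
```

```text
(no output)
```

View pics/rt.png

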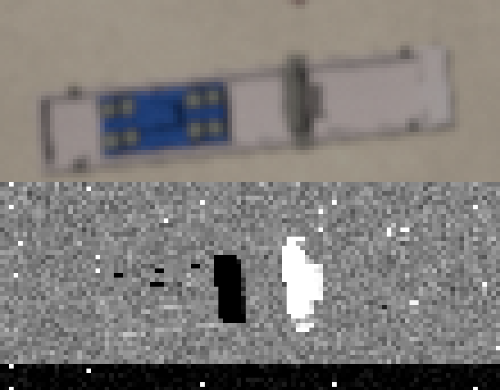

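View pics/rs.png

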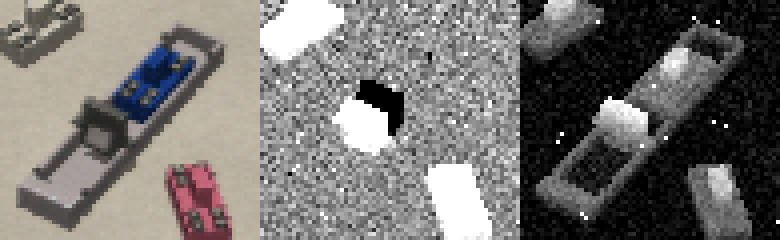

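Run:
```python
from fit import *
for n in('top','scene'):
    print(n,'tote',*[np.round(q,4) for q in fit(n,n+'0',lambda p:tote(p[3],p[4]),[477,223,.113,10,57],[4,4,.03,8,5],185)])
```

```text
top tote [4.768792e+02 2.214453e+02 1.132000e-01 1.062100e+00 5.696550e+01] 3.6472
scene tote [4.768997e+02 2.269313e+02 1.117000e-01 6.298000e-01 5.739890e+01] 5.7091
```

```bash
cat >> h.py <<'E'
from scipy.spatial.transform import Rotation as Ro
TY=[476.9,224.0,.1125]
def tw(x,y,z):  # tote -> world
    c,s=np.cos(TY[2]),np.sin(TY[2]); return np.array([TY[0]+c*x-s*y,TY[1]+s*x+c*y,z])
def wt(p):
    c,s=np.cos(TY[2]),np.sin(TY[2]); d=np.array(p[:2])-TY[:2]; return np.array([c*d[0]+s*d[1],-s*d[0]+c*d[1],p[2]])
def plan(p,jaw,tilt=0.):
    """p world TCP mm; jaw = world angle of tool y; tilt about tool y (+ rule of tool)"""
    o=observe();R=Ro.from_quat(np.roll(o['ee_rot'],-1))
    y=np.array([np.cos(jaw),np.sin(jaw),0]);
    cur=R.as_matrix()[:,1]
    if y@cur<0: y=-y
    z=np.array([0,0,-1.]);x=np.cross(y,z)
    G=Ro.from_matrix(np.stack([x,y,z],1))*Ro.from_rotvec([0,tilt,0])
    d=R.inv().apply(np.array(p)-o['position'])/1000;r=(R.inv()*G).as_rotvec()
    print('t',round(o['time_s'],2),'pos',o['position'].round(1),'F',o['force'].round(1),'w',round(o['grip_width'],1),'j',o['joint_pos'].round(2))
    print('rpy err row:',d.round(4).tolist(),r.round(4).tolist())
E
python3 - <<'E'
from h import *
plan(tw(0,-41,250),.1125+np.pi/2)
E
```

```text
t 0.1 pos [188.9 699.2 255.2] F [-0.1 -0.7  0.1] w 85.6 j [-1.4   0.59  0.05  1.61 -0.03  0.94 -0.03]
rpy err row: [-0.417, -0.4218, 0.0062] [-0.0021, -0.0003, -0.3763]
```

Call:
play_rows([
  [-0.417,-0.422,0.006,-0.002,0,-0.376,0.045],
  [-0.417,-0.422,0.006,-0.002,0,-0.376,0.045],
  [-0.417,-0.422,0.006,-0.002,0,-0.376,0.045],
  [-0.417,-0.422,0.006,-0.002,0,-0.376,0.045],
  [-0.417,-0.422,0.006,-0.002,0,-0.376,0.045],
  [-0.417,-0.422,0.006,-0.002,0,-0.376,0.045],
  [-0.417,-0.422,0.006,-0.002,0,-0.376,0.045],
  [-0.417,-0.422,0.006,-0.002,0,-0.376,0.045],
])

```text
time_s: 0.9
position: [386.6, 349.7, 252.0]
ee_rot: [-0.0, -0.056, 0.998, -0.0]
force: [1.0, -0.0, 0.3]
grip_width: 44.8
```

```bash
python3 -c "
from h import *
plan(tw(0,-41,250),.1125+np.pi/2)"
```

```text
t 0.9 pos [386.6 349.7 252. ] F [ 1.  -0.   0.3] w 44.8 j [-0.8   0.34 -0.02  2.07  0.01  0.73  0.85]
rpy err row: [-0.0757, -0.176, 0.002] [-0.0003, -0.0005, -0.0001]
```

Call:
play_rows([
  [-0.076,-0.176,0.05,0,0,0,0.045],
  [-0.076,-0.176,0.05,0,0,0,0.045],
  [-0.076,-0.176,0.05,0,0,0,0.045],
  [-0.076,-0.176,0.1,0,0,0,0.045],
  [-0.076,-0.176,0.13,0,0,0,0.045],
  [-0.076,-0.176,0.13,0,0,0,0.045],
  [-0.076,-0.176,0.13,0,0,0,0.045],
])

```text
time_s: 1.6
position: [480.7, 183.0, 121.1]
ee_rot: [-0.002, -0.056, 0.998, -0.001]
force: [0.1, 0.6, -0.3]
grip_width: 45.0
```

```bash
python3 -c "
from h import *
plan(tw(0,-41,61),.1125+np.pi/2)
for n in('scene','top'):
  cap(n,n+'1')
a=cv2.imread('pics/scene1.png')[100:230,265:425];b=cv2.imread('pics/top1.png')[160:290,195:355]
cv2.imwrite('pics/c1.png',np.vstack([cv2.resize(a,None,fx=4,fy=4,interpolation=2)[:300*2:1][:, :],])); cv2.imwrite('pics/c1t.png',cv2.resize(b,None,fx=4,fy=4,interpolation=2))"
```

```text
t 1.6 pos [480.7 183.  121.1] F [ 0.1  0.6 -0.3] w 45.0 j [-0.45  0.54 -0.    2.17  0.    0.43  1.23]
rpy err row: [-0.0011, 0.0002, 0.0601] [-0.0011, -0.0041, -0.0006]
```

View pics/c1.png

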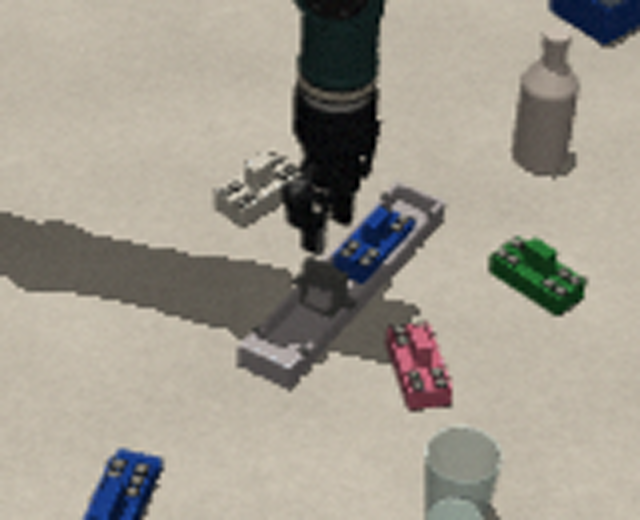

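View pics/c1t.png

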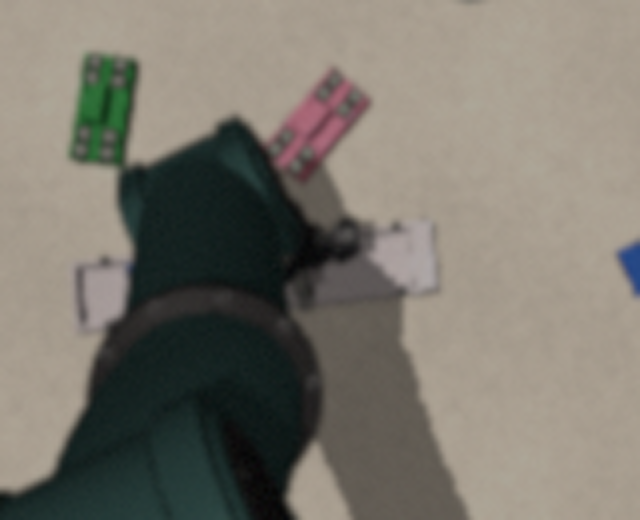

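Call:
play_rows([
  [-0.001,0,0.02,-0.001,-0.004,0,0.045],
  [-0.001,0,0.04,-0.001,-0.004,0,0.045],
  [-0.001,0,0.05,-0.001,-0.004,0,0.045],
  [-0.001,0,0.06,-0.001,-0.004,0,0.045],
  [-0.001,0,0.06,-0.001,-0.004,0,0.045],
  [-0.001,0,0.06,-0.001,-0.004,0,0.045],
], grip_force=25)

```text
time_s: 2.3
position: [483.3, 185.9, 64.0]
ee_rot: [0.003, -0.058, 0.998, 0.001]
force: [0.3, -0.3, 0.5]
grip_width: 45.2
```

Call:
play_rows([
  [0,0,0,0,0,0,0.03],
  [0,0,0,0,0,0,0.02],
  [0,0,0,0,0,0,0.01],
  [0,0,0,0,0,0,0.008],
  [0,0,0,0,0,0,0.008],
  [0,0,0,0,0,0,0.008],
], grip_force=25)

```text
time_s: 2.9
position: [484.0, 184.2, 64.7]
ee_rot: [0.003, -0.057, 0.998, 0.001]
force: [-0.0, -3.3, 5.8]
grip_width: 11.4
```

```bash
python3 -c "
from h import *
plan(tw(0,48,61),.1125+np.pi/2);print(wt(observe()['position']),observe()['ee_rot'])"
```

```text
t 2.9 pos [484.  184.2  64.7] F [-0.  -3.3  5.8] w 11.4 j [-0.45  0.65 -0.    2.19  0.    0.29  1.23]
rpy err row: [0.0025, 0.0883, 0.0038] [0.0011, 0.0068, 0.0007]
[  2.55083813 -40.31884949  64.68224766] [ 3.37233557e-03 -5.65525198e-02  9.98393653e-01  7.44490852e-04]
```

Call:
play_rows([
  [0,0.012,0.002,0,0,0,0.008],
  [0,0.026,0.002,0,0,0,0.008],
  [0,0.04,0.002,0,0,0,0.008],
  [0,0.053,0.002,0,0,0,0.008],
  [0,0.064,0.002,0,0,0,0.008],
  [0,0.072,0.002,0,0,0,0.008],
  [0,0.076,0.002,0,0,0,0.008],
  [0,0.078,0.002,0,0,0,0.008],
])

```text
time_s: 3.7
position: [475.6, 258.4, 64.6]
ee_rot: [0.003, -0.055, 0.998, -0.001]
force: [-0.9, -7.5, 17.2]
grip_width: 11.0
```

```bash
python3 -c "
from h import *
plan(tw(0,48,61),.1125+np.pi/2);print(wt(observe()['position']),observe()['ee_rot'])"
```

```text
t 3.7 pos [475.6 258.4  64.6] F [-0.9 -7.5 17.2] w 11.0 j [-0.6   0.66  0.02  2.14 -0.03  0.33  1.13]
rpy err row: [0.0026, 0.0136, 0.0035] [-0.0028, 0.0061, -0.0016]
[ 2.58461743 34.375817   64.5920579 ] [ 0.0031359  -0.05544046  0.99845629 -0.00124507]
```

Call:
play_rows([
  [0,0.005,-0.001,0,0,0,0.008],
  [0,0.008,-0.001,0,0,0,0.008],
  [0,0.01,-0.001,0,0,0,0.008],
  [0,0.012,-0.001,0,0,0,0.008],
  [0,0.013,-0.001,0,0,0,0.008],
  [0,0.014,-0.001,0,0,0,0.008],
])

```text
time_s: 4.3
position: [474.6, 267.7, 64.8]
ee_rot: [0.003, -0.054, 0.999, -0.004]
force: [2.4, -7.5, -4.4]
grip_width: 11.5
```

Call:
play_rows([
  [0,0.003,0,0,0,0,0.008],
  [0,0.004,0,0,0,0,0.008],
  [0,0.004,0,0,0,0,0.008],
])

```text
time_s: 4.6
position: [474.5, 268.5, 64.8]
ee_rot: [0.002, -0.053, 0.999, -0.006]
force: [1.4, -6.3, 1.2]
grip_width: 11.4
```

```bash
python3 -c "
from h import *
plan(tw(0,48,61),.1125+np.pi/2);print(wt(observe()['position']),observe()['ee_rot'])"
```

```text
t 4.6 pos [474.5 268.5  64.8] F [ 1.4 -6.3  1.2] w 11.4 j [-0.63  0.67  0.04  2.13 -0.03  0.35  1.11]
rpy err row: [0.0027, 0.0036, 0.0037] [-0.0121, 0.0038, -0.006]
[ 2.62619976 44.43985964 64.77283755] [ 0.00224354 -0.05323982  0.99856156 -0.00594168]
```

Call:
play_rows([
  [0,0.004,0,-0.012,0,0,0.008],
  [0,0.006,0,-0.012,0,0,0.008],
  [0,0.007,0,-0.012,0,0,0.008],
  [0,0.008,0,-0.012,0,0,0.008],
])

```text
time_s: 5.0
position: [474.3, 270.6, 64.7]
ee_rot: [0.001, -0.052, 0.999, -0.004]
force: [3.5, -12.6, 3.9]
grip_width: 11.5
```

```bash
python3 -c "
from h import *
plan(tw(0,48,61),.1125+np.pi/2);print(wt(observe()['position']),observe()['ee_rot'])"
```

```text
t 5.0 pos [474.3 270.6  64.7] F [  3.5 -12.6   3.9] w 11.5 j [-0.63  0.67  0.03  2.13 -0.04  0.35  1.11]
rpy err row: [0.0026, 0.0015, 0.0037] [-0.0072, 0.0019, -0.0085]
[ 2.61893747 46.55399672 64.73394845] [ 0.00117479 -0.05197522  0.9986414  -0.00354328]
```

Call:
play_rows([
  [0,0.006,0,-0.007,0,-0.008,0.008],
  [0,0.008,0,-0.007,0,-0.008,0.008],
  [0,0.009,0,-0.007,0,-0.008,0.008],
])

```text
time_s: 5.3
position: [474.3, 270.7, 64.7]
ee_rot: [-0.0, -0.053, 0.999, -0.005]
force: [4.0, -16.7, 5.7]
grip_width: 11.5
```

```bash
python3 -c "
from h import *
plan(tw(0,48,61),.1125+np.pi/2);print(wt(observe()['position']),observe()['ee_rot'])"
```

```text
t 5.3 pos [474.3 270.7  64.7] F [  4.  -16.7   5.7] w 11.5 j [-0.63  0.67  0.03  2.12 -0.03  0.36  1.11]
rpy err row: [0.0026, 0.0013, 0.0037] [-0.0108, -0.0011, -0.006]
[ 2.62403098 46.70017604 64.69548233] [-2.36569668e-04 -5.32366779e-02  9.98567245e-01 -5.40893146e-03]
```

Call:
play_rows([
  [0,0.008,0,-0.01,0,0,0.008],
  [0,0.012,0,-0.01,0,0,0.008],
  [0,0.014,0,-0.01,0,0,0.008],
  [0,0.016,0,-0.01,0,0,0.008],
])

```text
time_s: 5.7
position: [474.3, 271.1, 64.7]
ee_rot: [-0.003, -0.049, 0.999, -0.01]
force: [5.8, -28.5, 10.9]
grip_width: 11.0
```

```bash
python3 -c "
from h import *
plan(tw(0,48,61),.1125+np.pi/2);print(wt(observe()['position']),observe()['ee_rot'])"
```

```text
t 5.7 pos [474.3 271.1  64.7] F [  5.8 -28.5  10.9] w 11.0 j [-0.64  0.67  0.04  2.12 -0.04  0.37  1.09]
rpy err row: [0.0027, 0.0009, 0.0037] [-0.0196, -0.0062, -0.0151]
[ 2.68593572 47.11941036 64.67917848] [-0.00256654 -0.04865791  0.99876269 -0.00994483]
```

Call:
play_rows([
  [0,0,0,-0.02,0,-0.01,0.008],
  [0,0,0,-0.02,0,-0.01,0.02],
  [0,0,0,-0.02,0,-0.01,0.03],
  [0,0,0,-0.02,0,-0.01,0.03],
])

```text
time_s: 6.1
position: [474.2, 272.7, 64.8]
ee_rot: [-0.003, -0.054, 0.999, 0.001]
force: [-0.7, 0.6, -0.2]
grip_width: 30.1
```

Call:
play_rows([
  [0,0,-0.02,0,0,0,0.03],
  [0,0,-0.06,0,0,0,0.03],
  [0,0,-0.1,0,0,0,0.03],
  [0,0,-0.14,0,0,0,0.05],
  [0,0,-0.15,0,0,0,0.06],
  [0,0,-0.15,0,0,0,0.06],
])

```text
time_s: 6.7
position: [475.9, 274.2, 216.8]
ee_rot: [-0.001, -0.055, 0.998, 0.002]
force: [0.5, 0.1, 0.3]
grip_width: 60.0
```

```bash
python3 -c "
from h import *
plan([514.5,-163.3,200],.42)"
```

```text
t 6.7 pos [475.9 274.2 216.8] F [0.5 0.1 0.3] w 60.0 j [-0.63  0.42  0.04  2.04 -0.03  0.67  1.11]
rpy err row: [0.0097, -0.4392, 0.0149] [0.0028, -0.0042, 1.261]
```

Call:
play_rows([
  [0.01,-0.438,0.015,0.003,-0.004,1.261,0.06],
  [0.01,-0.438,0.015,0.003,-0.004,1.261,0.06],
  [0.01,-0.438,0.015,0.003,-0.004,1.261,0.06],
  [0.01,-0.438,0.015,0.003,-0.004,1.261,0.06],
  [0.01,-0.438,0.015,0.003,-0.004,1.261,0.06],
  [0.01,-0.438,0.015,0.003,-0.004,1.261,0.06],
  [0.01,-0.438,0.015,0.003,-0.004,1.261,0.06],
  [0.01,-0.438,0.015,0.003,-0.004,1.261,0.06],
])

```text
time_s: 7.5
position: [509.7, -126.8, 199.3]
ee_rot: [-0.002, 0.521, 0.853, -0.001]
force: [1.4, 0.3, -0.1]
grip_width: 59.8
```

```bash
python3 -c "
from h import *
plan([514.5,-164,180],.42)
cap('top','top2');cap('scene','scene2')
a=cv2.imread('pics/scene2.png')[100:270,255:425];
cv2.imwrite('pics/c2.png',cv2.resize(a,None,fx=3.5,fy=3.5,interpolation=2))"
```

```text
t 7.5 pos [ 509.7 -126.8  199.3] F [ 1.4  0.3 -0.1] w 59.8 j [-0.13  0.45  0.38  2.12 -0.28  0.63  0.92]
rpy err row: [-0.0353, -0.0127, 0.0192] [-0.0033, -0.0019, 0.0545]
```

View pics/c2.png

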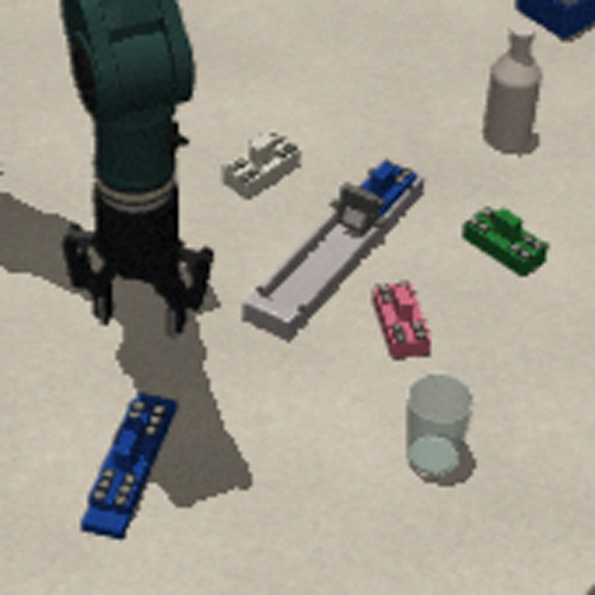

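View pics/top2.png

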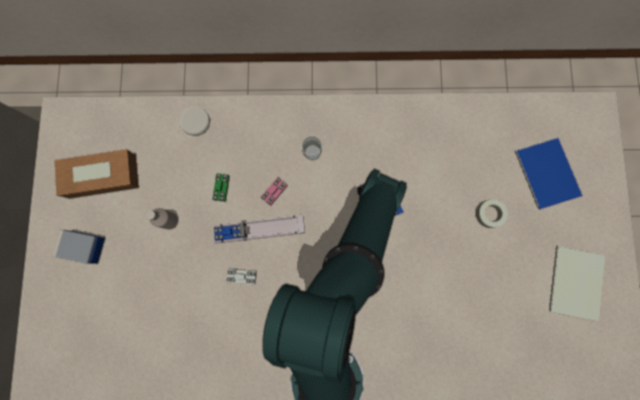

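Run:
```python
from fit import *
for n in('top','scene'):
    print(n,'tote',*[np.round(q,4) for q in fit(n,n+'2',lambda p:tote(p[3],p[4]),[477,223,.113,90,99],[4,4,.01,4,4],150)])
plan([514.5,-164,120],.42)
```

```text
top tote [4.768871e+02 2.214509e+02 1.138000e-01 8.795540e+01 9.926750e+01] 3.1238
scene tote [4.76990e+02 2.26908e+02 1.11200e-01 8.78197e+01 9.99681e+01] 5.1485
t 7.6 pos [ 509.9 -133.6  199.9] F [-0.8 -0.5 -0.5] w 59.8 j [-0.12  0.45  0.39  2.11 -0.27  0.63  0.92]
rpy err row: [-0.0289, -0.0092, 0.08] [-0.0039, 0.0043, 0.0464]
```

Call:
play_rows([
  [-0.03,-0.009,0.04,-0.004,0.004,0.046,0.06],
  [-0.03,-0.009,0.08,-0.004,0.004,0.046,0.06],
  [-0.03,-0.009,0.08,-0.004,0.004,0.046,0.06],
  [-0.03,-0.009,0.08,-0.004,0.004,0.046,0.06],
])

```text
time_s: 8.0
position: [513.7, -163.5, 118.6]
ee_rot: [-0.002, 0.543, 0.839, -0.001]
force: [0.8, -0.3, 1.2]
grip_width: 60.0
```

```bash
sed -i 's/TY=.*/TY=[477.0,222.9,.1125]/' h.py; python3 -c "
from h import *
plan([514.5,-164,51],.42)
cap('scene','scene3')
a=cv2.imread('pics/scene3.png')[150:270,235:355];
cv2.imwrite('pics/c3.png',cv2.resize(a,None,fx=5,fy=5,interpolation=2))"
```

```text
t 8.0 pos [ 513.7 -163.5  118.6] F [ 0.8 -0.3  1.2] w 60.0 j [ 0.    0.59  0.3   2.13 -0.37  0.47  1.02]
rpy err row: [-0.001, 0.0007, 0.0676] [-0.0038, -0.0031, 0.0016]
```

View pics/c3.png

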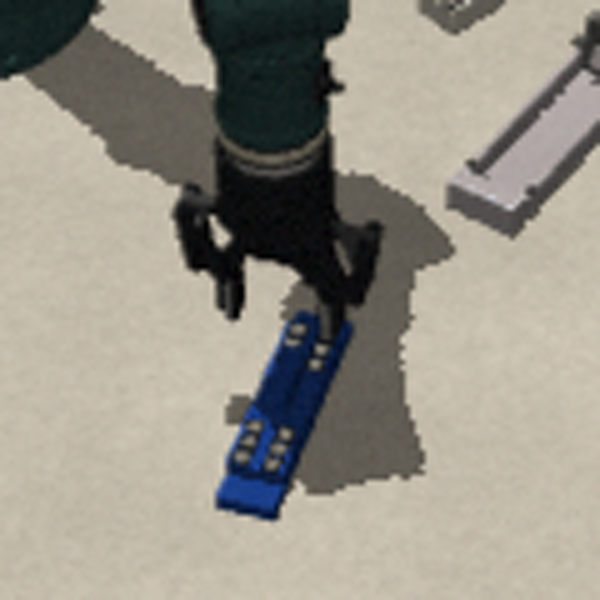

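Call:
play_rows([
  [-0.001,0.001,0.03,-0.004,-0.003,0.002,0.06],
  [-0.001,0.001,0.05,-0.004,-0.003,0.002,0.06],
  [-0.001,0.001,0.063,-0.004,-0.003,0.002,0.06],
  [-0.001,0.001,0.067,-0.004,-0.003,0.002,0.06],
  [-0.001,0.001,0.067,-0.004,-0.003,0.002,0.06],
])

```text
time_s: 8.55
position: [516.8, -163.8, 53.7]
ee_rot: [0.002, 0.544, 0.839, 0.001]
force: [-0.8, 0.7, 1.0]
grip_width: 60.0
```

Call:
play_rows([
  [0,0,0,0,0,0,0.03],
  [0,0,0,0,0,0,0.02],
  [0,0,0,0,0,0,0.01],
  [0,0,0,0,0,0,0.01],
  [0,0,0,0,0,0,0.01],
], grip_force=40)

```text
time_s: 9.05
position: [516.8, -164.0, 54.6]
ee_rot: [0.002, 0.544, 0.839, 0.001]
force: [-1.1, 0.1, 6.6]
grip_width: 15.1
```

```bash
python3 -c "
from h import *
plan([514.5,-164,51],.42)"
```

```text
t 9.05 pos [ 516.8 -164.    54.6] F [-1.1  0.1  6.6] w 15.1 j [ 0.07  0.7   0.21  2.15 -0.43  0.33  1.07]
rpy err row: [0.001, -0.0021, 0.0035] [0.0046, 0.0027, 0.0006]
```

Call:
play_rows([
  [0,0,-0.02,0,0,0,0.01],
  [0,0,-0.05,0,0,0,0.01],
  [0,0,-0.08,0,0,0,0.01],
  [0,0,-0.1,0,0,0,0.01],
  [0,0,-0.1,0,0,0,0.01],
], grip_force=80)

```text
time_s: 9.55
position: [517.7, -164.4, 156.6]
ee_rot: [0.005, 0.544, 0.839, 0.002]
force: [0.5, -0.1, -3.1]
grip_width: 14.5
```

```bash
python3 -c "
from h import *
plan(tw(0,-51,150),.1125)"
```

```text
t 9.55 pos [ 517.7 -164.4  156.6] F [ 0.5 -0.1 -3.1] w 14.5 j [-0.03  0.53  0.35  2.11 -0.35  0.54  0.99]
rpy err row: [0.3216, 0.1055, 0.0057] [0.0093, 0.0045, 0.3082]
```

Call:
play_rows([
  [0.05,0.016,0.004,0.009,0.004,0.1,0.01],
  [0.1,0.032,0.004,0.009,0.004,0.2,0.01],
  [0.15,0.049,0.004,0.009,0.004,0.308,0.01],
  [0.2,0.065,0.004,0.009,0.004,0.308,0.01],
  [0.25,0.082,0.004,0.009,0.004,0.308,0.01],
  [0.29,0.095,0.004,0.009,0.004,0.308,0.01],
  [0.31,0.102,0.004,0.009,0.004,0.308,0.01],
  [0.322,0.106,0.004,0.009,0.004,0.308,0.01],
])

```text
time_s: 10.35
position: [481.3, 176.6, 150.0]
ee_rot: [-0.001, 0.664, 0.748, -0.001]
force: [0.3, -0.9, -3.1]
grip_width: 14.4
```

Call:
play_rows([
  [0.005,0.002,0,0,0,0,0.01],
  [0.005,0.002,0,0,0,0,0.01],
])

```text
time_s: 10.55
position: [482.5, 181.6, 149.2]
ee_rot: [-0.001, 0.664, 0.748, -0.002]
force: [-0.2, -0.2, -2.9]
grip_width: 14.4
```

```bash
python3 -c "
from h import *
plan(tw(0,-51,150),.1125)
cap('scene','scene4');cap('top','top4')
a=cv2.imread('pics/scene4.png')[100:230,265:425];
cv2.imwrite('pics/c4.png',cv2.resize(a,None,fx=4.5,fy=4.5,interpolation=2))
a=cv2.imread('pics/top4.png')[160:290,195:355];
cv2.imwrite('pics/c4t.png',cv2.resize(a,None,fx=4,fy=4,interpolation=2))"
```

```text
t 10.55 pos [482.5 181.6 149.2] F [-0.2 -0.2 -2.9] w 14.4 j [-0.8   0.55  0.49  2.17 -0.5   0.53  0.18]
rpy err row: [-0.0093, -0.0009, -0.0008] [-0.0033, 0.001, 0.0066]
```

View pics/c4.png

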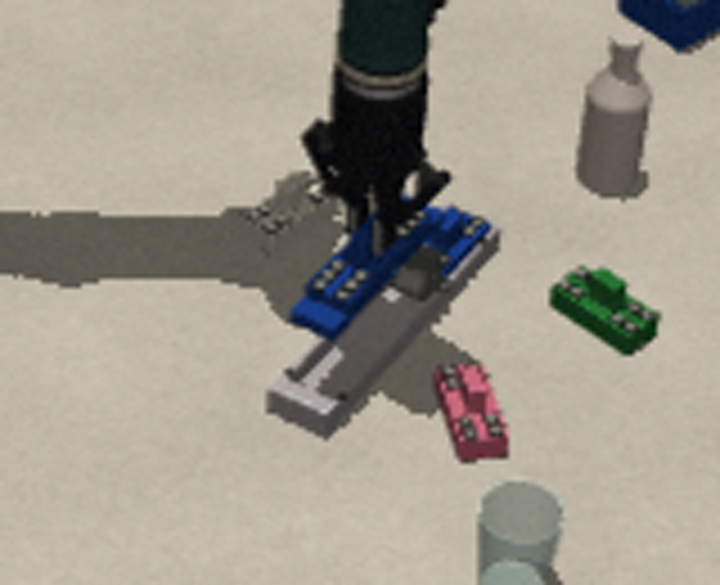

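View pics/c4t.png

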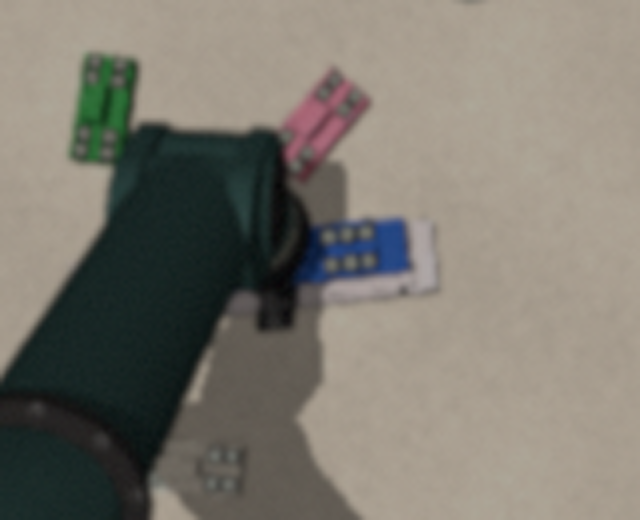

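```bash
cat >> fit.py <<'E'
CT={'top':(476.89,221.45,.1135),'scene':(476.95,226.92,.1115)}
def rfit(n,f,p0,free=(3,3,3,.03)):
    z=np.load(f'pics/{f}.npz');D=z['d'];P=z['p'].astype(int);W=world(n,D)
    blue=(P[...,2]>P[...,0]+40)&(P[...,2]>P[...,1]+30)
    k=cv2.dilate(blue.astype(np.uint8),np.ones((9,9)))>0
    dark=cv2.dilate((P.max(-1)<55).astype(np.uint8),np.ones((3,3)))>0
    m=k&(D>0)&~dark&(np.hypot(W[...,0]-p0[0],W[...,1]-p0[1])<125)&(W[...,2]<p0[2]+55)
    base=render(n,tote(90,99),*CT[n],m)
    def cost(p):
        b=[(x,y,zz+p[2],a,c,d) for x,y,zz,a,c,d in rack(180,136,50,1)]
        r=render(n,b,p[0],p[1],p[3],m)
        return np.minimum(np.abs(np.minimum(base,r)-D[m]),15).mean()
    p=np.array(p0,float)
    for s in(1,-.6,.3):
        S=np.vstack([p]+[p+np.eye(4)[i]*free[i]*s for i in range(4)])
        r=minimize(cost,p,method='Nelder-Mead',options=dict(initial_simplex=S,maxiter=600,xatol=.02,fatol=1e-4));p=r.x
    c=CT[n];d=p[:2]-c[:2];cc,ss=np.cos(c[2]),np.sin(c[2])
    print(n,m.sum(),p.round(3),'cost',round(r.fun,2),'in tote:',(cc*d[0]+ss*d[1]).round(2),(-ss*d[0]+cc*d[1]).round(2),'yaw',(p[3]-c[2]).round(4))
    return p
E
python3 - <<'E'
from fit import *
for n in('top','scene'): rfit(n,n+'4',[482.5,181,95,.11])
o=observe()
print(wt(o['position']),o['position'],o['ee_rot'])
E
```

```text
top 541 [4.82183e+02 1.79903e+02 9.54590e+01 1.18000e-01] cost 2.38 in tote: 0.55 -41.88 yaw 0.0044
scene 372 [4.83972e+02 1.84898e+02 9.57260e+01 1.04000e-01] cost 4.95 in tote: 2.3 -42.54 yaw -0.0077
[  1.01661001 -43.63549798 149.70193142] [482.90882872 179.65446933 149.70193142] [-3.12294144e-04  6.64930333e-01  7.46903796e-01 -1.50768329e-03]
```

```bash
cat >> h.py <<'E'
def tcp(th,ye,zb,x=-0.4,s0=-0.7,t0=54.):
    """ye: y of most -y point of tongue end (top corner), zb: z of bottom -y corner"""
    c,s=np.cos(th),np.sin(th); yc=ye+90*c+12*s; zc=zb+90*s
    return tw(x,yc+s0*c-t0*s,zc+s0*s+t0*c)
def st():
    o=observe();R=Ro.from_quat(np.roll(o['ee_rot'],-1)).as_matrix()
    th=np.arctan2(R[2,0],np.hypot(R[0,0],R[1,0])); c,s=np.cos(th),np.sin(th);p=wt(o['position'])
    yc=p[1]+.7*c+54*s; zc=p[2]+.7*s-54*c
    print('tilt',th.round(3),'roll',R[2,1].round(3),'x',p[0].round(1),'ye',(yc-90*c-12*s).round(1),'zb',(zc-90*s).round(1),'end y',(yc+90*c).round(1),'end z',(zc+90*s).round(1),'F',o['force'].round(1),'w',o['grip_width'].round(1))
E
python3 -c "
from h import *
st();plan(tcp(.42,-126,30),.1125,.42);print(wt(tcp(.42,-126,30)))"
```

```text
Traceback (most recent call last):
  File "h.py", line 34, in st
    print('tilt',th.round(3),'roll',R[2,1].round(3),'x',p[0].round(1),'ye',(yc-90*c-12*s).round(1),'zb',(zc-90*s).round(1),'end y',(yc+90*c).round(1),'end z',(zc+90*s).round(1),'F',o['force'].round(1),'w',o['grip_width'].round(1))
                                                                                                                                                                                                             ^^^^^^^^^^^^^^^^^^^^^
AttributeError: 'float' object has no attribute 'round'
```

```bash
sed -i "s/o\['grip_width'\].round(1))$/round(o['grip_width'],1))/" h.py
python3 -c "
from h import *
st();plan(tcp(.42,-126,30),.1125,.42);print(wt(tcp(.42,-126,30)))"
```

```text
tilt -0.002 roll -0.003 x 1.0 ye -133.0 zb 95.8 end y 47.0 end z 95.6 F [ 0.1 -1.2 -3.1] w 14.3
t 10.65 pos [482.9 179.7 149.7] F [ 0.1 -1.2 -3.1] w 14.3 j [-0.8   0.55  0.49  2.17 -0.5   0.53  0.18]
rpy err row: [-0.0179, -0.0014, 0.034] [-0.0034, 0.4215, 0.0029]
[ -0.4        -61.58709666 115.71981124]
```

Call:
play_rows([
  [-0.005,-0.001,0,-0.003,0.14,0.003,0.01],
  [-0.012,-0.001,0,-0.003,0.28,0.003,0.01],
  [-0.018,-0.001,0.005,-0.003,0.42,0.003,0.01],
  [-0.018,-0.001,0.02,-0.003,0.42,0.003,0.01],
  [-0.018,-0.001,0.034,-0.003,0.42,0.003,0.01],
  [-0.018,-0.001,0.034,-0.003,0.42,0.003,0.01],
])

```text
time_s: 11.25
position: [483.9, 157.3, 114.1]
ee_rot: [-0.155, 0.655, 0.727, 0.137]
force: [-0.3, 0.1, -2.9]
grip_width: 14.5
```

```bash
python3 -c "
from h import *
st();plan(tcp(.42,-126,7),.1125,.42)
cap('scene','scene5')
a=cv2.imread('pics/scene5.png')[100:230,265:425];
cv2.imwrite('pics/c5.png',cv2.resize(a,None,fx=4.5,fy=4.5,interpolation=2));st()"
```

```text
tilt 0.416 roll -0.003 x -0.5 ye -130.7 zb 28.7 end y 38.8 end z 101.4 F [-0.3  0.1 -2.9] w 14.5
t 11.25 pos [483.9 157.3 114.1] F [-0.3  0.1 -2.9] w 14.5 j [-0.17  0.59 -0.01  2.22 -0.97  0.5   0.83]
rpy err row: [-0.0047, 0.0002, 0.0214] [-0.0001, 0.0039, -0.0076]
tilt 0.417 roll -0.002 x -0.3 ye -129.2 zb 29.5 end y 40.2 end z 102.4 F [-0.5  0.  -2.5] w 14.3
```

View pics/c5.png

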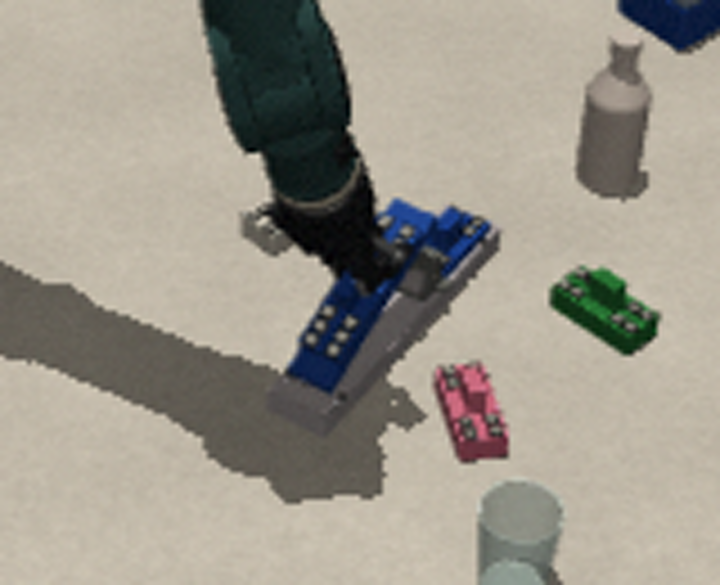

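```bash
python3 -c "
from h import *
plan(tcp(.42,-125,25),.1125,.42);plan(tcp(.42,-125,6),.1125,.42)"
```

```text
t 11.3 pos [484.  158.7 115.1] F [-0.5  0.  -2.5] w 14.3 j [-0.17  0.59 -0.01  2.22 -0.97  0.51  0.83]
rpy err row: [0.0019, -0.0002, 0.0056] [0.0, 0.0031, -0.005]
t 11.3 pos [484.  158.7 115.1] F [-0.5  0.  -2.5] w 14.3 j [-0.17  0.59 -0.01  2.22 -0.97  0.51  0.83]
rpy err row: [-0.0058, -0.0001, 0.0229] [0.0, 0.0031, -0.005]
```

Call:
play_rows([
  [0.002,0,0.005,0,0.003,-0.005,0.01],
  [0.001,0,0.008,0,0.003,-0.005,0.01],
  [-0.002,0,0.014,0,0.003,-0.005,0.01],
  [-0.004,0,0.018,0,0.003,-0.005,0.01],
  [-0.005,0,0.021,0,0.003,-0.005,0.01],
  [-0.005,0,0.021,0,0.003,-0.005,0.01],
])

```text
time_s: 11.9
position: [483.2, 162.7, 93.3]
ee_rot: [-0.156, 0.652, 0.729, 0.138]
force: [-0.4, -0.7, -2.8]
grip_width: 14.3
```

```bash
python3 -c "
from h import *
st();plan(tcp(.42,-126,6),.1125,.42);plan(tcp(.42,-140,6),.1125,.42)
cap('scene','scene6');cap('top','top6')
a=cv2.imread('pics/scene6.png')[100:230,265:425];
cv2.imwrite('pics/c6.png',cv2.resize(a,None,fx=4.5,fy=4.5,interpolation=2));
a=cv2.imread('pics/top6.png')[160:290,195:355];
cv2.imwrite('pics/c6t.png',cv2.resize(a,None,fx=4,fy=4,interpolation=2))
st()"
```

```text
tilt 0.42 roll -0.001 x -0.6 ye -124.9 zb 7.6 end y 44.4 end z 81.0 F [-0.4 -0.7 -2.8] w 14.3
t 11.9 pos [483.2 162.7  93.3] F [-0.4 -0.7 -2.8] w 14.3 j [-0.15  0.63 -0.05  2.23 -1.02  0.46  0.89]
rpy err row: [-0.0017, 0.0002, 0.001] [-0.0009, 0.0001, -0.0002]
t 11.9 pos [483.2 162.7  93.3] F [-0.4 -0.7 -2.8] w 14.3 j [-0.15  0.63 -0.05  2.23 -1.02  0.46  0.89]
rpy err row: [-0.0145, 0.0002, -0.0047] [-0.0009, 0.0001, -0.0002]
tilt 0.42 roll -0.0 x -0.3 ye -125.0 zb 8.0 end y 44.2 end z 81.4 F [-0.1 -0.5 -3. ] w 14.4
```

View pics/c6.png

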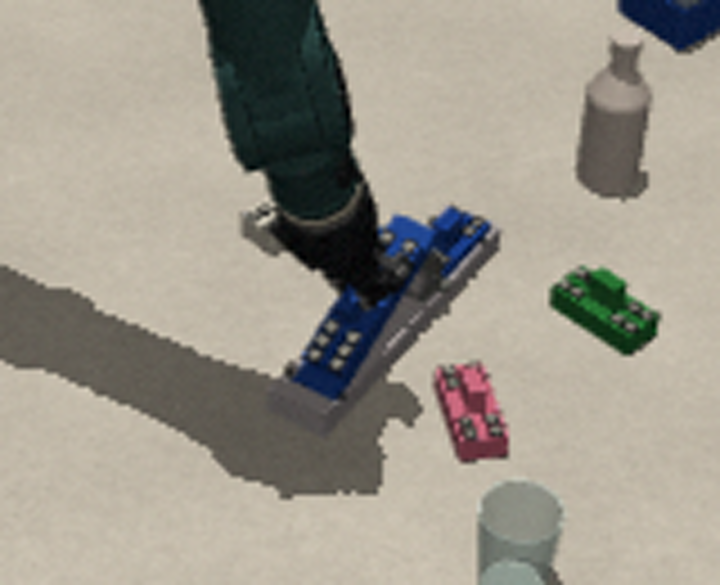

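View pics/c6t.png

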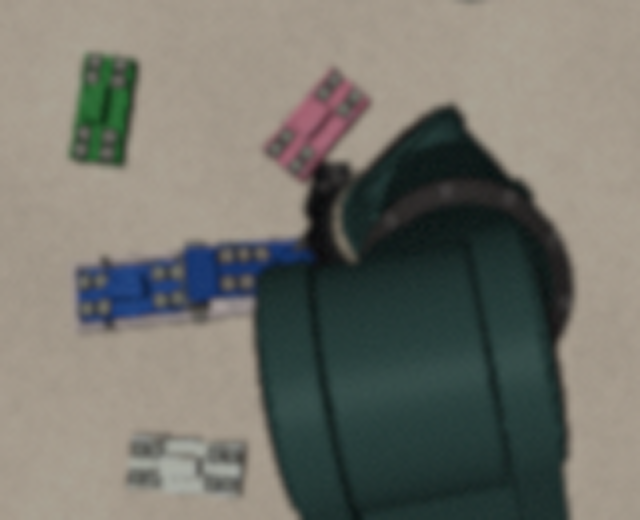

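```bash
python3 -c "
from h import *
plan(tcp(.42,-127,4.5),.1125,.42);plan(tcp(.42,-140,4.5),.1125,.42)"
```

```text
t 12.0 pos [483.5 162.7  93.7] F [-0.1 -0.5 -3. ] w 14.4 j [-0.15  0.63 -0.05  2.23 -1.02  0.46  0.89]
rpy err row: [-0.0032, -0.0001, 0.0024] [-0.0002, 0.0001, -0.0001]
t 12.0 pos [483.5 162.7  93.7] F [-0.1 -0.5 -3. ] w 14.4 j [-0.15  0.63 -0.05  2.23 -1.02  0.46  0.89]
rpy err row: [-0.0151, -0.0001, -0.0029] [-0.0002, 0.0001, -0.0001]
```

Call:
play_rows([
  [-0.003,0,0.003,0,0,0,0.01],
  [-0.006,0,0.002,0,0,0,0.01],
  [-0.009,0,0.0,0,0,0,0.01],
  [-0.012,0,-0.001,0,0,0,0.01],
  [-0.015,0,-0.003,0,0,0,0.01],
  [-0.015,0,-0.003,0,0,0,0.01],
])

```text
time_s: 12.6
position: [485.5, 146.3, 90.1]
ee_rot: [-0.154, 0.652, 0.729, 0.138]
force: [-0.7, -0.6, -0.6]
grip_width: 14.2
```

```bash
python3 -c "
from h import *
st()
for th,ye in((.42,-140),(.3,-141),(.2,-141.5),(.15,-142)): plan(tcp(th,ye,5),.1125,th)"
```

```text
tilt 0.418 roll 0.0 x -0.1 ye -141.6 zb 4.5 end y 27.7 end z 77.6 F [-0.7 -0.6 -0.6] w 14.2
t 12.6 pos [485.5 146.3  90.1] F [-0.7 -0.6 -0.6] w 14.2 j [-0.12  0.64 -0.04  2.23 -1.02  0.47  0.91]
rpy err row: [0.0016, -0.0003, 0.0001] [0.001, 0.0021, -0.0016]
t 12.6 pos [485.5 146.3  90.1] F [-0.7 -0.6 -0.6] w 14.2 j [-0.12  0.64 -0.04  2.23 -1.02  0.47  0.91]
rpy err row: [0.0053, -0.0003, 0.0102] [0.0009, -0.1179, -0.0016]
t 12.6 pos [485.5 146.3  90.1] F [-0.7 -0.6 -0.6] w 14.2 j [-0.12  0.64 -0.04  2.23 -1.02  0.47  0.91]
rpy err row: [0.0076, -0.0003, 0.0192] [0.0008, -0.2179, -0.0017]
t 12.6 pos [485.5 146.3  90.1] F [-0.7 -0.6 -0.6] w 14.2 j [-0.12  0.64 -0.04  2.23 -1.02  0.47  0.91]
rpy err row: [0.0082, -0.0003, 0.0237] [0.0008, -0.2679, -0.0017]
```

Call:
play_rows([
  [0.003,0,0.003,0,-0.04,0,0.01],
  [0.005,0,0.007,0,-0.08,0,0.01],
  [0.006,0,0.01,0,-0.118,-0.001,0.01],
  [0.007,0,0.014,0,-0.16,-0.001,0.01],
  [0.008,0,0.019,0,-0.218,-0.001,0.01],
  [0.008,0,0.019,0,-0.218,-0.001,0.01],
  [0.008,0,0.019,0,-0.218,-0.001,0.01],
])

```text
time_s: 13.3
position: [483.5, 160.9, 75.7]
ee_rot: [-0.074, 0.663, 0.742, 0.066]
force: [0.3, -0.5, -2.7]
grip_width: 13.8
```

```bash
python3 -c "
from h import *
st()
for th,ye in((.15,-142),(.1,-142),(.05,-142),(0,-142)): plan(tcp(th,ye,4),.1125,th)
cap('scene','scene7');cap('top','top7')
a=cv2.imread('pics/scene7.png')[100:230,265:425];
cv2.imwrite('pics/c7.png',cv2.resize(a,None,fx=4.5,fy=4.5,interpolation=2));"
```

```text
tilt 0.199 roll 0.0 x -0.5 ye -141.6 zb 5.1 end y 37.2 end z 40.7 F [ 0.3 -0.5 -2.7] w 13.8
t 13.3 pos [483.5 160.9  75.7] F [ 0.3 -0.5 -2.7] w 13.8 j [-0.41  0.64  0.15  2.23 -0.88  0.37  0.66]
rpy err row: [0.0014, 0.0001, 0.0053] [0.0002, -0.0494, -0.0003]
t 13.3 pos [483.5 160.9  75.7] F [ 0.3 -0.5 -2.7] w 13.8 j [-0.41  0.64  0.15  2.23 -0.88  0.37  0.66]
rpy err row: [0.0031, 0.0001, 0.0099] [0.0002, -0.0994, -0.0003]
t 13.3 pos [483.5 160.9  75.7] F [ 0.3 -0.5 -2.7] w 13.8 j [-0.41  0.64  0.15  2.23 -0.88  0.37  0.66]
rpy err row: [0.0047, 0.0001, 0.0145] [0.0002, -0.1494, -0.0003]
t 13.3 pos [483.5 160.9  75.7] F [ 0.3 -0.5 -2.7] w 13.8 j [-0.41  0.64  0.15  2.23 -0.88  0.37  0.66]
rpy err row: [0.006, 0.0001, 0.0193] [0.0002, -0.1994, -0.0003]
```

View pics/c7.png

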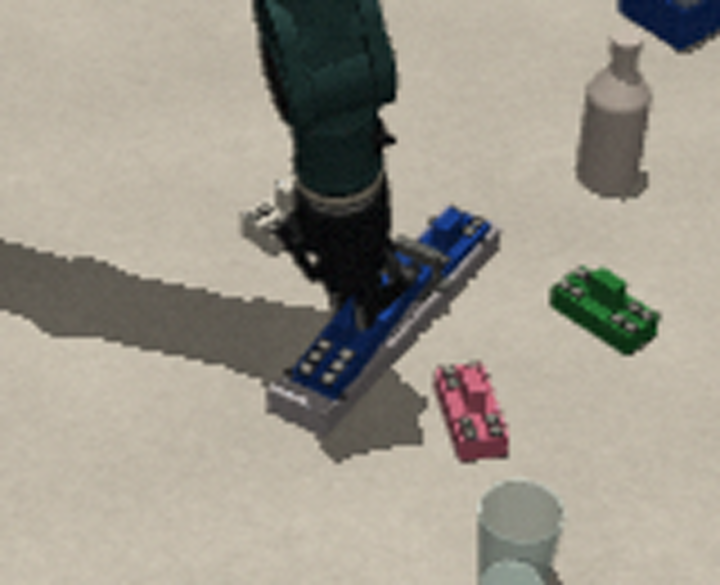

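Call:
play_rows([
  [0.001,0,0.003,0,-0.025,0,0.01],
  [0.001,0,0.005,0,-0.05,0,0.01],
  [0.002,0,0.008,0,-0.075,0,0.01],
  [0.003,0,0.01,0,-0.1,0,0.01],
  [0.003,0,0.01,0,-0.1,0,0.01],
], grip_force=100)

```text
time_s: 13.9
position: [484.1, 164.3, 67.5]
ee_rot: [-0.037, 0.667, 0.743, 0.034]
force: [-0.7, -2.0, 4.8]
grip_width: 13.7
```

```bash
python3 -c "
from h import *
st();print(observe()['torque'].round(2))
for th,ye in((.05,-142),(0,-142)): plan(tcp(th,ye,4),.1125,th)"
```

```text
tilt 0.1 roll 0.002 x 0.4 ye -143.6 zb 4.8 end y 36.7 end z 22.8 F [-0.7 -2.   4.8] w 13.7
[-0.25  0.12 -0.03]
t 13.9 pos [484.1 164.3  67.5] F [-0.7 -2.   4.8] w 13.7 j [-0.56  0.66  0.26  2.22 -0.82  0.36  0.55]
rpy err row: [0.0035, -0.0009, 0.0055] [0.0019, -0.0502, -0.0043]
t 13.9 pos [484.1 164.3  67.5] F [-0.7 -2.   4.8] w 13.7 j [-0.56  0.66  0.26  2.22 -0.82  0.36  0.55]
rpy err row: [0.0053, -0.0009, 0.0101] [0.0018, -0.1002, -0.0043]
```

Call:
play_rows([
  [0.002,-0.001,0.003,0.002,-0.025,-0.004,0.01],
  [0.003,-0.001,0.006,0.002,-0.05,-0.004,0.01],
  [0.004,-0.001,0.009,0.002,-0.075,-0.004,0.01],
  [0.004,-0.001,0.012,0.002,-0.1,-0.004,0.01],
  [0.004,-0.001,0.013,0.002,-0.105,-0.004,0.01],
  [0.004,-0.001,0.013,0.002,-0.105,-0.004,0.01],
])

```text
time_s: 14.5
position: [483.7, 168.8, 58.7]
ee_rot: [0.001, 0.668, 0.745, 0.001]
force: [-5.4, -0.4, 34.8]
grip_width: 13.8
```

```bash
python3 -c "
from h import *
st();print(observe()['torque'].round(2))
plan(tcp(0,-142,4),.1125,0)
cap('scene','scene8');cap('top','top8')
a=cv2.imread('pics/scene8.png')[100:230,265:425];
cv2.imwrite('pics/c8.png',cv2.resize(a,None,fx=4.5,fy=4.5,interpolation=2));"
```

```text
tilt -0.0 roll 0.002 x 0.6 ye -143.8 zb 4.7 end y 36.2 end z 4.6 F [-5.4 -0.4 34.8] w 13.8
[-0.12  1.24  0.02]
t 14.5 pos [483.7 168.8  58.7] F [-5.4 -0.4 34.8] w 13.8 j [-0.7   0.7   0.39  2.22 -0.76  0.36  0.44]
rpy err row: [0.0018, -0.001, 0.0007] [0.002, 0.0002, -0.0035]
```

View pics/c8.png

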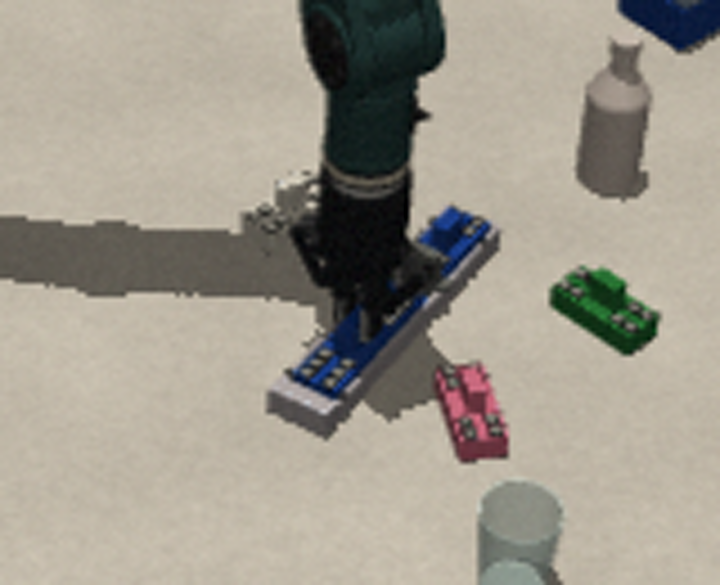

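Call:
play_rows([
  [0.001,0,0,0.002,0,-0.003,0.013],
  [0.001,0,0,0.002,0,-0.003,0.013],
  [0.001,0,0,0.002,0,-0.003,0.03],
  [0.001,0,0,0.002,0,-0.003,0.04],
  [0.001,0,0,0.002,0,-0.003,0.04],
], grip_force=40)

```text
time_s: 15.1
position: [483.6, 169.7, 58.3]
ee_rot: [-0.0, 0.667, 0.745, -0.0]
force: [-0.1, -0.4, -0.6]
grip_width: 39.6
```

Call:
play_rows([
  [0,0,-0.02,0,0,0,0.04],
  [0,0,-0.05,0,0,0,0.04],
  [0,0,-0.09,0,0,0,0.04],
  [0,0,-0.13,0,0,0,0.04],
  [-0.05,0,-0.15,0,0,0,0.04],
  [-0.1,0,-0.15,0,0,0,0.04],
  [-0.15,0,-0.15,0,0,0,0.04],
  [-0.2,0,-0.15,0,0,0,0.04],
])

```text
time_s: 15.9
position: [505.6, -26.8, 208.5]
ee_rot: [-0.0, 0.666, 0.746, 0.0]
force: [1.4, -0.4, -0.3]
grip_width: 39.9
```

Call:
play_rows([
  [-0.05,0,0,0,0,0,0.04],
  [-0.1,0,0,0,0,0,0.04],
  [-0.1,0,0,0,0,0,0.04],
  [-0.1,0,0,0,0,0,0.04],
])

```text
time_s: 16.3
position: [516.5, -128.0, 208.4]
ee_rot: [-0.0, 0.668, 0.745, -0.0]
force: [0.4, 1.2, 0.6]
grip_width: 39.8
```

Run:
```python
from fit import *
cap('scene','scene9');cap('top','top9')
a=cv2.imread('pics/scene9.png')[120:220,315:395];
cv2.imwrite('pics/c9.png',cv2.resize(a,None,fx=6,fy=6,interpolation=2))
a=cv2.imread('pics/top9.png')[190:260,200:320];
cv2.imwrite('pics/c9t.png',cv2.resize(a,None,fx=6,fy=6,interpolation=2))
def mod(p):
    t=p[4]; 
    return tote(p[3],t)+[(x,y+p[5],z+p[6],a,b,c) for x,y,z,a,b,c in rack(180,136,50,1)]
for n in('top','scene'):
    print(n,*[np.round(q,4) for q in fit(n,n+'9',mod,[477,223,.113,90,99,-51,5],[2,3,.01,3,3,3,3],170)])
    D=np.load(f'pics/{n}9.npz')['d'];W=world(n,D)
    c=CT[n];d=W[...,:2]-np.array(c[:2]);cc,ss=np.cos(c[2]),np.sin(c[2]);X=cc*d[...,0]+ss*d[...,1];Y=-ss*d[...,0]+cc*d[...,1]
    for y0,y1 in((-115,-100),(-100,-85),(-18,-3),(-3,10)):
        m=(abs(X)<16)&(Y>y0)&(Y<y1)&(D>0);print(y0,y1,m.sum(),np.median(W[m][:,2]).round(1))
    m=(abs(X)<6)&(Y>-70)&(Y<-55)&(D>0);m2=(abs(X)<6)&(Y>-48)&(Y<-33)&(D>0);print('fin z',np.median(W[m][:,2]),np.median(W[m2][:,2]))
```

```text
top [ 4.770646e+02  2.213962e+02  1.175000e-01  8.805510e+01  9.924280e+01
 -5.326460e+01  4.413200e+00] 3.2951
-115 -100 43 28.6
-100 -85 44 30.2
-18 -3 46 28.8
-3 10 38 28.7
fin z 53.129202911788866 52.682302292551185
scene [ 4.774821e+02  2.259051e+02  1.178000e-01  8.798570e+01  1.007126e+02
 -5.182710e+01  4.013900e+00] 5.5737
-115 -100 23 31.4
-100 -85 22 30.7
-18 -3 12 31.0
-3 10 15 31.2
fin z 56.41580196969403 54.5910368046666
```

View pics/c9.png

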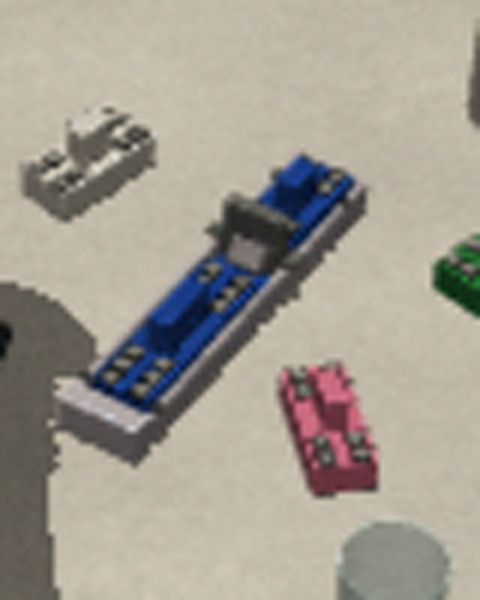

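View pics/c9t.png

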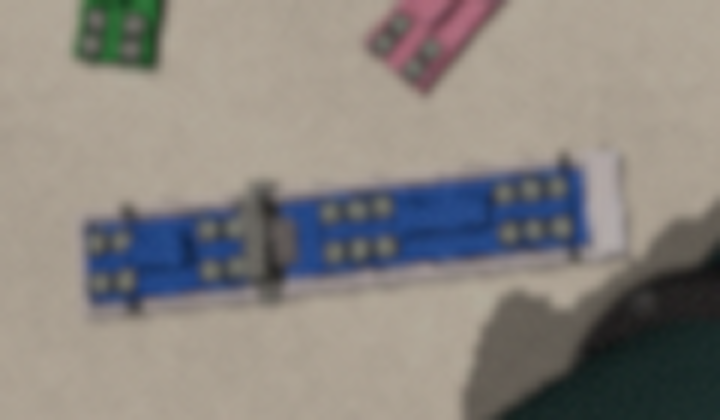

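```bash
python3 -c "
from station import *
print(close_job())"
```

```text
the job is handed in; nothing more can be done
None
```

The divider is up against the short rack, and the long rack lies flat in the other bay, so I handed the job in at about 16.4 s.

- **Divider:** I gripped the tab and slid it about 87 mm. It stopped moving against roughly 28 N, with the short rack against the end wall.
- **Long rack:** I carried it over by its fin and tilted it 0.42 rad. I tucked the -y tongue under the lip, then rotated it down past the latch with up to about 35 N at the wrist. Then I let go and moved the gripper clear.

**Last checks**
- **Rack lies flat:** the body top measures about 29 mm (top camera) and 31 mm (scene camera) at both ends. The expected height is 28 mm, and the camera calibration is only good to about 2 mm.
- **Underside:** the fit puts it about 4 mm above the bench, which is the channel floor.
- **Latch:** I could not see the nose directly. With the rack flat, the tongue top sits below the latch's underside, so it must have sprung out over the end.
- **Other things:** the short rack is still in its bay. In the last pictures, the divider and the neighbouring items in view had not moved.

**Disagreements**
- **Camera offset:** the two cameras differed by about 5 mm in world y. I resolved this by using the divider's stop as the reference.
- **Divider place:** the camera fits gave 0.088 m for the divider instead of 0.090. I put this down to the latch missing from my fit model, because the divider had physically stopped against the short rack.

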